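# Set the job card stand upright and hold a spring clip open around the card

## Task

The job card stand has been left leaning back and turned aside: by its side post, first swivel it square to its rectangular foot and tilt it upright. Then pick up the larger of the two spring clips by its handles, squeeze it wide open and bring it level around the card's free upright edge, one jaw in front of the card and one behind it, well past the edge but with neither the clip nor the gripper touching the card or stand. Finish while holding the clip gaping there, so that a colleague can slip the next sheet in, and leave everything else on the bench where it is.

Things in the scene. Friction and masses are not known exactly. Their poses are not given: they have to be found in the camera images.
- stand: Fixed grey rectangular foot of the job card stand, 120 x 160 x 18 mm (x, y, z). Origin at the centre of its underside, on the bench; its z axis is also the vertical swivel axis. Its x axis points away from the robot's side, give or take its yaw.
- swivel (a joint): Turn of the stand's upper part about the vertical axis through the foot's centre, rad, counter-clockwise from above positive; 0 = card square to the foot (card's width along the foot's y). Range -0.9 to 0.9. A stiff joint (about 0.12 N m) that stays where it is left.
- tilt (a joint): Tilt of the card holder about a level axis that lies along the card's width, in the card's plane, 50 mm above the bench and crossing the swivel axis, rad; 0 = upright, positive = top leaning away towards the card's own +x (away from the robot). Range -0.3 to 0.8. A stiff joint (about 0.2 N m) that stays where it is left.
- post_top (a point): Centre of the top end of the aluminium side post that stands at the -y end of the card (the robot's right). The post is a bar 10 mm thick (card's x) and 24 mm wide (y) that rises 175 mm above the tilt axis and 85 mm to -y of the swivel axis, 47 mm higher than the card's top: the place to take hold of the stand. Axes turn with the holder: x normal to the card, y along its width towards the free edge, z up the post.
- card_edge (a point): Middle of the free upright edge of the stiff white card, 85 mm to +y of the swivel axis and 68 mm above the tilt axis (118 mm above the bench when upright). The card is 4 mm thick (x), 158 mm wide (y) and 120 mm tall (z): this edge runs 60 mm up and 60 mm down from here. Axes as for post_top: y points out of the card past the edge, x is normal to the card.
- clip: The larger spring clip: black plastic levers on a steel pin, lying flat, 103 mm long, 26 mm high (thick), about 52 mm wide over the splayed handle ends at rest. Loose, 74 g. Origin on the pin's axis at the underside; x points to the jaw tips (50 mm from the pin), z is along the pin (up). Handle ends lie 51 mm behind the pin, one at each side (+-y). Squeezing the handles together along y opens the jaws.
- clip_mouth (a point): Point midway between the jaw tips, at half the clip's thickness, 50 mm from the pin, in the frame of the clip's pin (axes as clip). The jaws are shut to about 1 mm at rest and part equally to both sides of this point; fully open they gape about 28 mm and the space behind the tips is about 40 mm deep.
- clip_grip (a point): Point midway between the handles, 38 mm behind the pin, at half thickness (13 mm above the underside): where to squeeze. Handles there are about 47 mm apart outside (52 mm at their ends) at rest and about 26 mm fully squeezed.
- lever_l (a joint): Opening turn of each jaw of the larger clip, rad (both levers turn alike): 0 shut, 0.3 fully open against a stop (about 28 mm gape). Sprung shut: squeezing takes about 2 N at the handle ends at first and 8 N at the stop.
- small_clip: The smaller spring clip, 55 mm long, 16 mm high, a bystander: leave alone. Origin at its pin, underside.
- tape: Roll core, cardboard ring 90 mm across and 24 mm high, a bystander. Origin at the centre of its underside.
- screwdriver: Screwdriver lying flat, a bystander, handle to its -x.
- sprocket: Steel chain wheel lying flat, 82 mm across, 24 mm high at the hub, a bystander. Origin at the centre of its underside.
- mug: White mug 80 mm across and 92 mm high, a bystander. Origin at the centre of its underside.
Not all that is in view belongs to the job. Leave any green or pink look-alike of the clip alone.

How it is judged:
On the way, in this order (a step that is already met when the one before it is completed fails the run):
1. The stand is square to its foot and upright, while the clip still lies on the bench (value of joint swivel between -0.12 and 0.12 rad and value of joint tilt between -0.12 and 0.12 rad and height (world z) of clip below 0.01 m), for 0.2 s.
2. The larger clip is lifted off the bench in the fingers (contact force between the fingers and clip above 2 N and height (world z) of clip above 0.03 m), for 0.2 s.
At the end, for the whole second after the job is handed in: Stand within 0.12 rad of square and upright; larger clip held still, opened 0.2 rad or more, level and in line with the card within 0.3 rad, tips 8 to 38 mm past its free edge, centred on it within 10 mm, within 50 mm of the edge middle; clip and fingers clear of card and stand (value of joint swivel between -0.12 and 0.12 rad and value of joint tilt between -0.12 and 0.12 rad and contact force between the fingers and clip above 2 N and y of clip_mouth in the frame of card_edge between -0.038 and -0.008 m and x of clip_mouth in the frame of card_edge between -0.01 and 0.01 m and z of clip_mouth in the frame of card_edge between -0.05 and 0.05 m and angle between the x axis of clip and the y axis of card_edge, either way round below 0.3 rad and angle between the z axis of clip and the z axis of card_edge, either way round below 0.3 rad and value of joint lever_l above 0.2 rad and contact force between each of clip, the fingers and stand below 0.3 N and linear speed of clip below 0.03 m/s); the arm keeps its last pose, push and grip.
It fails at once if a bystander was moved by more than 30 mm (distance of any of small_clip, tape, screwdriver, sprocket, mug from where it was at the start of the episode above 0.03 m).
It also fails if it takes over 51 s, if anything falls off the work surface, if the arm or the gripper's body presses on something with over 40 N, if the wrist force passes 120 N, or if a joint passes its speed limit or range.

## Robot

A 6-joint arm with a two-finger parallel gripper is mounted at the origin on the work surface. World frame = base frame: x ahead of the robot, y to its left, z up, the work surface at z = 0. Lengths are in m, angles in rad, forces in N, time in s.
With the tool pointing down it reaches from about 0.375 to 0.975 m from the base axis. Payload 3.8 kg.
Tool frame: the origin (TCP) lies midway between the tips of the shut fingers; the grasp point (between the pads) lies 19 mm behind it; z points along the fingers, y is the direction in which the jaws open and shut (so a half turn about z gives the same grasp; the last joint's range is limited). The gripper opens to 85 mm and grips with 20 to 120 N. Pads are 22 mm wide; open, the fingers measure 114 mm over their backs; the gripper's body (76 mm by 85 mm) begins 54 mm behind the grasp point. The pads swing forward as they close: fully open they stand 13 mm farther back than shut.
Start: joints at [1.121, 0.264, 1.604, -0, 1.274, -0.037], TCP at [0.271, 0.618, 0.231] pointing down, gripper open.
Joint ranges: [-2.63, 2.63], [-0.94, 2.18], [0.31, 2.57], [-1.31, 4.45], [0, 2.66], [-2.55, 2.55]. Speed limits (rad/s): [2.57, 2.57, 3.14, 3.14, 3.14, 3.14].

## Interface

Orientations are given as a rotation vector (axis times angle).
In Python, from workcell import bot gives the robot as it stands. The module is installed in compiled form; this text tells all that it offers.
- The arm moves only by the tool play_rows, never from a script. Its argument "series" is a list of rows, each an object with "translation": the shift along the tool's x, y, z in m, a list of three; "spin": the turn about the tool's z in units of 5 degrees (1.0 is 5 degrees). In form: [{"translation": [dx, dy, dz], "spin": spin}, ...]. A call has 1 to 5 rows; each row shifts and turns the commanded pose from where the row before left it, along the tool's axes as they then stand; what a row does not reach is not made up. A row lasts 1/10 s, in which the tool goes at most 50 mm and 8.59 degrees, less where a joint would pass 70% of its speed; a pose out of reach is approached as far as the arm can. A call is refused whole if a number of a shift passes 0.05 or a number of a turn 1, either way. A call with a gripper value outside its range is refused whole. "jaw" is the gripper's target within -1 to 1 (fully open at 1, half-way at 0, shut at -1), set as the call begins (left out, the last holds). The fingers move at their own pace and stop on an object; "force" is the grip in N (left out, the last holds). Time passes only in rows, so rows that do not move let the fingers close. It gives the time, the measured TCP pose, the force and the opening at its end, in the units of the state.
- bot.read_state(): the state, without advancing time (a new reading comes with each control period).
- bot.read_camera(name): name is "scene" or "top" or "wrist"; returns the picture (480x640x3 uint8, blue, green, red); there is no depth.
- bot.get_calibration(name): a dict with "fov_y" (degrees; the focal length in pixels is half the picture's height over the tangent of half this angle, whatever the lens; pixels are square), "cx", "cy" (the principal point, pixels), "R" (3x3) and "t" (3): a world point X has camera coordinates R X + t. Camera axes: x right, y down, z forward; pixel columns grow to the right and rows downward; lengths in m; the calibration is good to about 2 mm. The wrist camera is an equidistant fisheye: a pixel r from the principal point sees the ray r / f radians off the axis. A picture is of the moment at which its call begins: read the wrist's pose just before it. get_calibration takes no time and is no camera call; for the wrist camera it gives the pose at the moment of the call.
- bot.finish_job(): hands the job in, once; it reports no verdict.
The state is a dict: "time": time; "q": joint angles; "joint_vel": joint speeds; "joint_torque": joint torques, N m; "tool_pos": TCP position; "tcp_rot": TCP orientation; "wrist_force": force on the tool from outside, world axes, zero at the start; "torque": the same for the moment, N m; "width": opening from 0.0 (shut) to 1.0 (fully open).
Only numpy, scipy, OpenCV 4.12 (cv2) and the standard library are available. Lean on these libraries where they do the work, as an engineer would, in place of code of your own. Each camera call takes 0.05 s, during which the arm holds its last target. There are 200 camera calls.

## Working session

There is one attempt and no reset: what is moved stays moved. The work goes in short steps, Python scripts to look and compute and a tool call to move; the robot and the scene stay as the last step left them, time stands still between calls to the robot, and variables do not carry over. Pictures are saved under pics/ and viewed, about 8 in all and at most 12, crops included, and the job is handed in when it is done.

Besides the shell and the picture viewer there is one more tool, called by a JSON object that holds its "name" and its "arguments", one argument or row to a line. play_rows: Moves the arm, as the interface text tells. Its arguments: {"type":"object","properties":{"series":{"type":"array","items":{"type":"object","properties":{"translation":{"type":"array","items":{"type":"number"}},"spin":{"type":"number"}}}},"jaw":{"type":"number"},"force":{"type":"number"}},"required":["series"]}

```bash
mkdir -p pics
python3 - <<'E'
from workcell import bot
import cv2,numpy as np
s=bot.read_state();print(s)
for n in("scene","top"):
    im=bot.read_camera(n);cv2.imwrite(f"pics/{n}0.png",im);c=bot.get_calibration(n);print(n,c)
E
```

```text
{'time': 0.0, 'q': array([ 1.12110924e+00,  2.64762078e-01,  1.60539621e+00,  3.96525788e-05,
        1.27369604e+00, -3.69075997e-02]), 'joint_vel': array([ 0.0011411 ,  0.00025234,  0.00039497, -0.00050901, -0.00097545,
       -0.00064681]), 'joint_torque': array([ 2.54777960e-04, -5.15081334e+01, -3.67322373e+01,  1.31628229e-05,
        1.26481365e-02, -2.38415964e-06]), 'tool_pos': array([0.27045304, 0.61764129, 0.22994402]), 'tcp_rot': array([-0.6436974 , -3.07434417,  0.00343302]), 'wrist_force': array([ 0.24349093, -0.85243646,  0.42348958]), 'torque': array([ 0.0294013 , -0.03118229, -0.04199077]), 'width': 0.9992152130487884}
scene {'fov_y': 57.15245342172485, 'cx': 316.1941469433643, 'cy': 241.01664511227506, 'R': array([[-0.83542225,  0.54955063, -0.00798491],
       [ 0.38669728,  0.57740588, -0.71907417],
       [-0.39055713, -0.60381831, -0.69488745]]), 't': array([ 0.44082301, -0.11203375,  1.29087786])}
top {'fov_y': 53.353047625681526, 'cx': 324.9583340080896, 'cy': 246.55244157009705, 'R': array([[-0.02715021, -0.99957455, -0.01065752],
       [-0.98256414,  0.02864684, -0.18370373],
       [ 0.18393088,  0.0054841 , -0.98292388]]), 't': array([0.06362053, 0.554994  , 1.28637188])}
```

View pics/scene0.png

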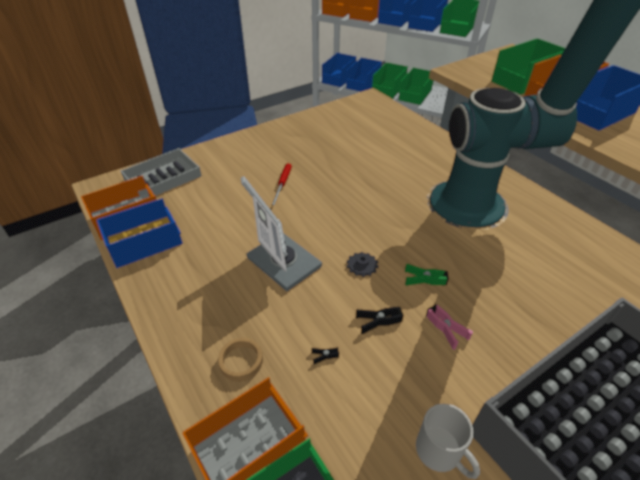

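View pics/top0.png

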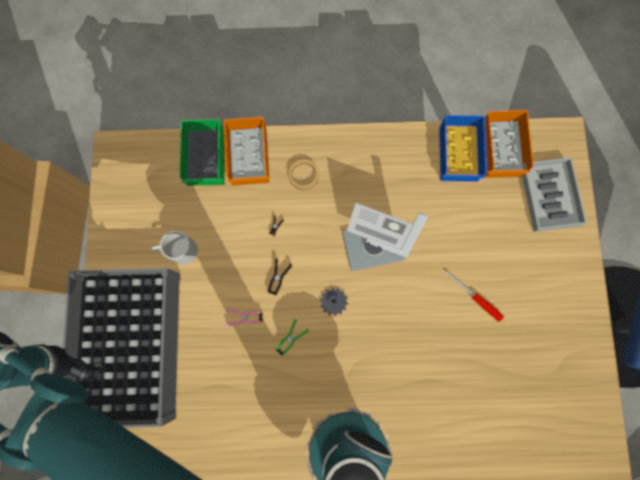

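The scene shows the stand at about (285,250) and the tape, sprocket, mug and screwdriver. The clip candidates in the top view are black large (278,277), black small (276,224), pink (244,317) and green (291,337). The larger black one fits. I'll confirm it in an enlarged crop.

```bash
cat > h.py <<'E'
import numpy as np,cv2
from workcell import bot
from scipy.spatial.transform import Rotation as Ro
def ray(n,u,v,c=None):
    c=c or bot.get_calibration(n);f=240/np.tan(np.radians(c['fov_y']/2))
    R=np.array(c['R']);t=np.array(c['t'])
    if n=='wrist':
        d=np.array([u-c['cx'],v-c['cy']]);r=np.hypot(*d);a=r/f
        d=np.r_[d/max(r,1e-9)*np.sin(a),np.cos(a)]
    else: d=np.array([(u-c['cx'])/f,(v-c['cy'])/f,1])
    d=R.T@d;return -R.T@t,d/np.linalg.norm(d)
def plane(n,u,v,z,c=None):
    o,d=ray(n,u,v,c);return o+d*(z-o[2])/d[2]
def tri(n1,p1,n2,p2,c1=None,c2=None):
    a,d=ray(n1,*p1,c1);b,e=ray(n2,*p2,c2)
    s=np.linalg.lstsq(np.c_[d,-e],b-a,rcond=None)[0]
    P,Q=a+s[0]*d,b+s[1]*e;return (P+Q)/2,np.linalg.norm(P-Q)
def proj(n,X,c=None):
    c=c or bot.get_calibration(n);f=240/np.tan(np.radians(c['fov_y']/2))
    p=np.array(c['R'])@X+c['t']
    if n=='wrist':
        r=np.hypot(p[0],p[1]);a=np.arctan2(r,p[2]);return np.array([c['cx']+f*a*p[0]/r,c['cy']+f*a*p[1]/r])
    return np.array([c['cx']+f*p[0]/p[2],c['cy']+f*p[1]/p[2]])
E
python3 - <<'E'
from h import *
t=cv2.imread('pics/top0.png');s=cv2.imread('pics/scene0.png')
m=np.zeros((600,800,3),np.uint8)
m[:300,:400]=cv2.resize(t[250:310,240:320],(400,300),interpolation=cv2.INTER_CUBIC)
m[:300,400:]=cv2.resize(s[290:350,345:425],(400,300),interpolation=cv2.INTER_CUBIC)
m[300:,:400]=cv2.resize(t[195:279,340:452],(400,300),interpolation=cv2.INTER_CUBIC)
m[300:,400:]=cv2.resize(s[170:290,225:385][:, :],(400,300),interpolation=cv2.INTER_CUBIC)
cv2.imwrite('pics/m1.png',m)
E
```

```text
(no output)
```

View pics/m1.png

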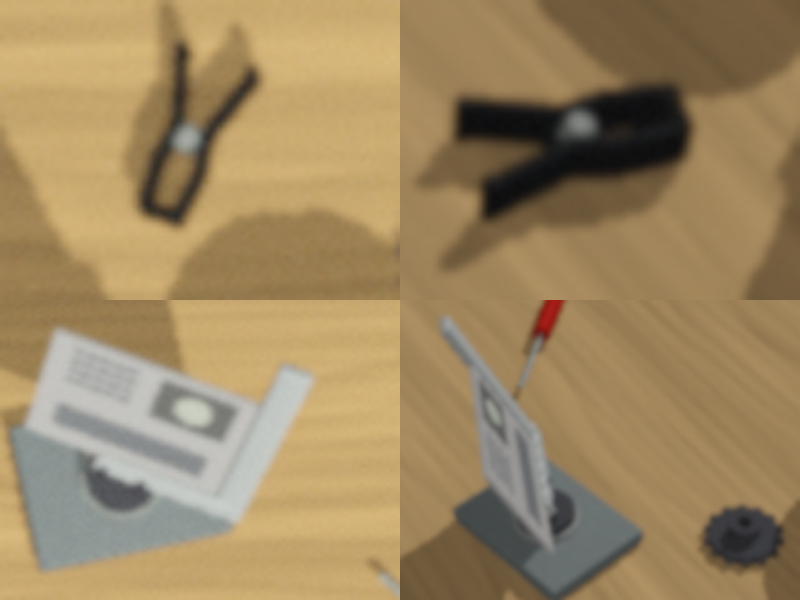

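Run:
```python
from h import *
np.set_printoptions(precision=4,suppress=True)
for n,L in (('top',[(277.4,277.6),(276.4,259.6),(291,265),(272.4,292.6)]),('scene',[(380.6,315.2)])):
    for p in L: print('clip',n,p,plane(n,*p,.026))
A=plane('top',351.8,270.6,.018);B=plane('top',405.8,259.4,.018);C=plane('top',343.4,230.8,.018)
print('foot',A,B,C,'len',np.linalg.norm(A-B),np.linalg.norm(A-C),'center',(B+C)/2)
print('yaw', np.arctan2(*(A-B)[[0,1]]*[-1,1]),np.arctan2(*(C-A)[[1,0]]))
for p in [(247.8,255.2),(286.2,286),(321,264.8)]: print('scenefoot',plane('scene',*p,.018))
print('post',tri('top',(422.6,216),'scene',(243.8,178.8)))
print('cardTL',plane('top',356,203.4,.15))
for n,p in(('tape',(302,172)),('sprocket',(334,301)),('mug',(176,247)),('small',(276,224)),('sd1',(445,268)),('sd2',(500,318)),('pink',(244,317)),('green',(291,337))): print(n,plane('top',*p,.012))
```

```text
clip top (277.4, 277.6) [0.4761 0.1848 0.026 ]
clip top (276.4, 259.6) [0.5277 0.1872 0.026 ]
clip top (291, 265) [0.511  0.1459 0.026 ]
clip top (272.4, 292.6) [0.4342 0.1993 0.026 ]
clip scene (380.6, 315.2) [0.4809 0.1877 0.026 ]
foot [ 0.4911 -0.0263  0.018 ] [ 0.5189 -0.1814  0.018 ] [ 0.6076 -0.0064  0.018 ] len 0.1576259488856616 0.11822182279557768 center [ 0.5632 -0.0939  0.018 ]
yaw 0.1772057501058974 0.16920740818266516
scenefoot [ 0.6378 -0.1483  0.018 ]
scenefoot [ 0.6084 -0.0063  0.018 ]
scenefoot [ 0.5018 -0.0174  0.018 ]
post (array([ 0.5978, -0.1983,  0.2089]), np.float64(0.0006895428978135036))
cardTL [ 0.6514 -0.0375  0.15  ]
tape [0.7915 0.1103 0.012 ]
sprocket [0.4068 0.0269 0.012 ]
mug [0.5753 0.4794 0.012 ]
small [0.635 0.189 0.012]
sd1 [ 0.4918 -0.2926  0.012 ]
sd2 [ 0.3465 -0.4356  0.012 ]
pink [0.3691 0.2814 0.012 ]
green [0.3102 0.1499 0.012 ]
```

The upper-left crop confirms the larger black clip, jaws towards the robot and handles away. The pin is at top pixel (277,278), the handle ends at (276,260) and (291,265), and the tips at (272,293). The sizes agree with the card. From the stand crops, the foot yaw is about 0.17, the swivel about -0.56 and the tilt about 0.43. The post top's height and radius agree with both angles.

```bash
cat >> h.py <<'E'
def st():
    s=bot.read_state();R=Ro.from_rotvec(s['tcp_rot']).as_matrix()
    yaw=np.degrees(np.arctan2(R[1,0],R[0,0]))
    print('t',round(s['time'],2),'tcp',np.round(s['tool_pos'],4),'xyaw',round(yaw,2),'zax',np.round(R[:,2],3),'q',np.round(s['q'],3),'F',np.round(s['wrist_force'],1),'w',round(s['width'],3));return s,R
def to(goal,yaw=None):
    """shift in present tool axes to goal; spin units (tool z down: +spin = clockwise from above)"""
    s,R=st();d=R.T@(np.array(goal)-s['tool_pos']);y=np.degrees(np.arctan2(R[1,0],R[0,0]))
    print('shift',np.round(d,4),'spin',None if yaw is None else round(-((yaw-y+180)%360-180)/5,2))
E
python3 -c "
from h import *
to((.594,-.198,.30),67.6-90); to((.594,-.198,.30),67.6+90)"
```

```text
t 0.1 tcp [0.2705 0.6177 0.2301] xyaw 156.35 zax [-0.001 -0.002 -1.   ] q [ 1.121  0.265  1.605 -0.     1.274 -0.037] F [-0.1  0.5 -0.2] w 0.999
shift [-0.6235 -0.6176 -0.0687] spin 35.75
t 0.1 tcp [0.2705 0.6177 0.2301] xyaw 156.35 zax [-0.001 -0.002 -1.   ] q [ 1.121  0.265  1.605 -0.     1.274 -0.037] F [-0.1  0.5 -0.2] w 0.999
shift [-0.6235 -0.6176 -0.0687] spin -0.25
```

{"name": "play_rows", "arguments": {
  "series": [
    {"translation":[-0.02,-0.02,-0.02],"spin":0},
    {"translation":[-0.031,-0.031,-0.025],"spin":0},
    {"translation":[-0.031,-0.031,-0.025],"spin":0},
    {"translation":[-0.031,-0.031,0],"spin":0},
    {"translation":[-0.031,-0.031,0],"spin":0}
  ],
  "jaw": 1,
  "force": 40
}}

```text
time: 0.6
tool_pos: [0.3452, 0.4282, 0.3018]
tcp_rot: [0.643, 3.074, 0.002]
wrist_force: [0.8, -0.7, -0.7]
width: 1.0
```

{"name": "play_rows", "arguments": {
  "series": [
    {"translation":[-0.031,-0.031,0],"spin":0},
    {"translation":[-0.031,-0.031,0],"spin":0},
    {"translation":[-0.031,-0.031,0],"spin":0},
    {"translation":[-0.031,-0.031,0],"spin":0},
    {"translation":[-0.031,-0.031,0],"spin":0}
  ]
}}

```text
time: 1.1
tool_pos: [0.4244, 0.2234, 0.3004]
tcp_rot: [-0.643, -3.075, 0.0]
wrist_force: [1.2, 0.1, 0.3]
width: 1.0
```

{"name": "play_rows", "arguments": {
  "series": [
    {"translation":[-0.031,-0.031,0],"spin":0},
    {"translation":[-0.031,-0.031,0],"spin":0},
    {"translation":[-0.031,-0.031,0],"spin":0},
    {"translation":[-0.031,-0.031,0],"spin":0},
    {"translation":[-0.031,-0.031,0],"spin":0}
  ]
}}

```text
time: 1.6
tool_pos: [0.5042, 0.0193, 0.3005]
tcp_rot: [-0.644, -3.074, -0.0]
wrist_force: [1.3, 0.7, 0.5]
width: 1.001
```

Run:
```python
from h import *
to((.594,-.198,.26),157.6)
c=bot.get_calibration('wrist');im=bot.read_camera('wrist');cv2.imwrite('pics/w1.png',im);np.save('w1.npy',c,allow_pickle=True)
print(c,proj('wrist',np.array([.598,-.199,.209]),c))
```

```text
t 1.6 tcp [0.5042 0.0193 0.3005] xyaw 156.34 zax [-0.  0. -1.] q [-0.011 -0.099  1.869  0.     1.373 -1.169] F [1.3 0.7 0.5] w 1.001
shift [-0.1694 -0.163   0.0404] spin -0.25
{'fov_y': 65.70646984690485, 'cx': 318.3118138716287, 'cy': 238.50078898826558, 'R': array([[ 0.40242657,  0.91545132,  0.00132098],
       [ 0.86975713, -0.38278909,  0.31144029],
       [ 0.28561408, -0.12418292, -0.95026481]]), 't': array([-0.22076733, -0.49307829,  0.30379753])} [148.07325986 415.34603362]
```

View pics/w1.png

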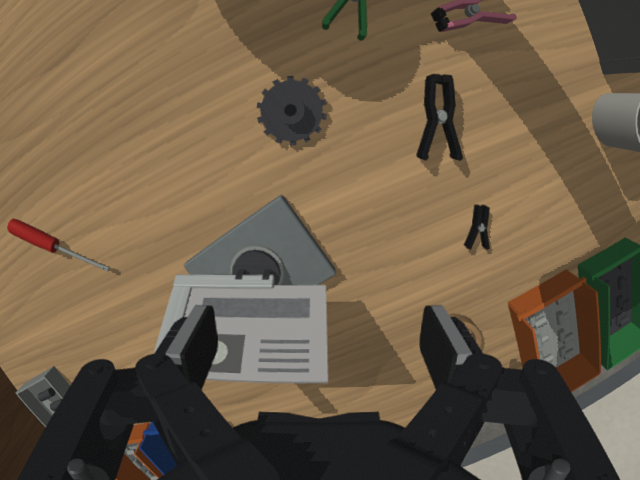

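The wrist view shows the clip with its pin at (442,117), handle ends at (423,158) and (457,159), and tips at (440,77). The foot corners are at (187,265), (281,197) and (334,272). I'll cross-check these while moving on.

Run:
```python
from h import *
np.set_printoptions(precision=4,suppress=True)
c=np.load('w1.npy',allow_pickle=True).item()
P=lambda u,v,z:plane('wrist',u,v,z,c)
print('pin',P(442,117,.026),'h',P(423,157,.02),P(458,158,.02),'tips',P(440,77,.026))
h=(P(423,157,.02)+P(458,158,.02))/2;tp=P(440,77,.026)
print('axis',np.degrees(np.arctan2(*(tp-h)[[1,0]])),np.linalg.norm(tp-h))
B,A,C=P(187,265,.018),P(281,197,.018),P(334,272,.018)
print('foot',A,B,C,np.linalg.norm(A-B),np.linalg.norm(A-C),'ctr',(B+C)/2,np.arctan2(*(C-A)[[1,0]]),np.arctan2(-(A-B)[0],(A-B)[1]))
print('sprocket',P(291,110,.024),'small',P(481,228,.016))
```

```text
pin [0.4794 0.1846 0.026 ] h [0.5157 0.1475 0.02  ] [0.5326 0.1883 0.02  ] tips [0.4354 0.2003 0.026 ]
axis 159.9386766758352 0.09465172417340542
foot [ 0.4943 -0.0238  0.018 ] [ 0.5233 -0.1736  0.018 ] [ 0.6065 -0.0042  0.018 ] 0.15265480763070058 0.11391640651039896 ctr [ 0.5649 -0.0889  0.018 ] 0.1726909576891865 0.1911841063160298
sprocket [0.4076 0.0289 0.024 ] small [0.6301 0.1916 0.016 ]
```

{"name": "play_rows", "arguments": {
  "series": [
    {"translation":[-0.034,-0.033,0],"spin":0},
    {"translation":[-0.034,-0.033,0],"spin":0},
    {"translation":[-0.034,-0.033,0],"spin":-0.25},
    {"translation":[-0.034,-0.033,0],"spin":0},
    {"translation":[-0.034,-0.031,0],"spin":0}
  ]
}}

```text
time: 2.15
tool_pos: [0.5965, -0.1973, 0.3002]
tcp_rot: [-0.611, -3.081, -0.0]
wrist_force: [0.2, 0.3, 0.8]
width: 1.003
```

{"name": "play_rows", "arguments": {
  "series": [
    {"translation":[0,0,0.035],"spin":0},
    {"translation":[0,0,0.035],"spin":0},
    {"translation":[0,0,0.03],"spin":0},
    {"translation":[0,0,0.025],"spin":0},
    {"translation":[0,0,0],"spin":0}
  ]
}}

```text
time: 2.65
tool_pos: [0.5928, -0.1941, 0.1702]
tcp_rot: [-0.609, -3.072, -0.003]
wrist_force: [-0.8, 0.8, -0.5]
width: 0.998
```

Run:
```python
from h import *
st();cv2.imwrite('pics/w2.png',bot.read_camera('wrist'))
```

```text
t 2.65 tcp [ 0.5928 -0.1941  0.1702] xyaw 157.59 zax [-0.01   0.004 -1.   ] q [-0.356  0.219  1.775  0.     1.158 -1.536] F [-0.8  0.8 -0.5] w 0.998
```

View pics/w2.png

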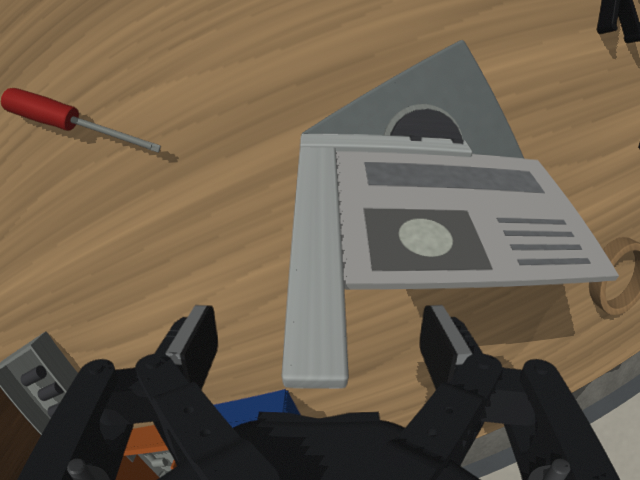

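The post sits between the fingers at (316,330), centred and in line. I'll grip it.

{"name": "play_rows", "arguments": {
  "series": [
    {"translation":[0,0,0],"spin":0},
    {"translation":[0,0,0],"spin":0},
    {"translation":[0,0,0],"spin":0},
    {"translation":[0,0,0],"spin":0},
    {"translation":[0,0,0],"spin":0}
  ],
  "jaw": -1,
  "force": 40
}}

```text
time: 3.2
tool_pos: [0.5972, -0.1964, 0.1771]
tcp_rot: [0.609, 3.079, -0.002]
wrist_force: [0.6, -3.0, 1.8]
width: 0.273
```

{"name": "play_rows", "arguments": {
  "series": [
    {"translation":[0,0,0],"spin":0},
    {"translation":[0,0,0],"spin":0}
  ]
}}

```text
time: 3.4
tool_pos: [0.5972, -0.1964, 0.1771]
tcp_rot: [0.61, 3.079, -0.002]
wrist_force: [1.6, -3.0, 4.4]
width: 0.27
```

Run:
```python
from h import *
s,R=st()
c=np.array([.5645,-.092])
# commanded arc rows: swivel by 0.563 about c, in N rows; then tilt
N=10;a=.563/N;p=s['tool_pos'][:2]-c;y=np.arctan2(R[1,0],R[0,0])
print('rad',np.linalg.norm(p), 'holder xy',[Ro.from_euler('z',.391).as_matrix()[:2,:2]@p])
for rows in range(2):
    q=Ro.from_euler('z',a).as_matrix()[:2,:2]@p
    d=np.r_[q-p,0]; print(np.round(R.T@d,4), 'spin',-np.degrees(a)/5)
    R=Ro.from_euler('z',a).as_matrix()@R;p=q
```

```text
t 3.4 tcp [ 0.5972 -0.1964  0.1771] xyaw 157.59 zax [ 0.002 -0.002 -1.   ] q [-3.570e-01  2.140e-01  1.767e+00 -1.000e-03  1.158e+00 -1.536e+00] F [ 1.6 -3.   4.4] w 0.27
rad 0.1094442018051323 holder xy [array([ 0.07005846, -0.08408238])]
[-0.0046  0.0041  0.    ] spin -0.6451504773173069
[-0.0046  0.0041  0.    ] spin -0.6451504773173069
```

{"name": "play_rows", "arguments": {
  "series": [
    {"translation":[-0.0046,0.0041,0],"spin":-0.645},
    {"translation":[-0.0046,0.0041,0],"spin":-0.645},
    {"translation":[-0.0046,0.0041,0],"spin":-0.645},
    {"translation":[-0.0046,0.0041,0],"spin":-0.645},
    {"translation":[-0.0046,0.0041,0],"spin":-0.645}
  ]
}}

```text
time: 3.9
tool_pos: [0.6253, -0.1833, 0.1771]
tcp_rot: [0.169, 3.134, -0.003]
wrist_force: [1.1, -3.6, 5.2]
width: 0.274
```

{"name": "play_rows", "arguments": {
  "series": [
    {"translation":[-0.0046,0.0041,0],"spin":-0.645},
    {"translation":[-0.0046,0.0041,0],"spin":-0.645},
    {"translation":[-0.0046,0.0041,0],"spin":-0.645},
    {"translation":[-0.0046,0.0041,0],"spin":-0.645},
    {"translation":[-0.0046,0.0041,0],"spin":-0.645}
  ]
}}

```text
time: 4.4
tool_pos: [0.6485, -0.163, 0.1772]
tcp_rot: [-0.273, 3.127, -0.004]
wrist_force: [2.7, -4.9, 4.3]
width: 0.275
```

Run:
```python
from h import *
s,R=st()
c=np.array([.5645,-.092])
print('foot xy',Ro.from_euler('z',-.172).as_matrix()[:2,:2]@(s['tool_pos'][:2]-c))
g=s['tool_pos'][2]+.024-.05; x=.0695; L=np.hypot(g,x);th=np.arctan2(x,g);print('L',L,'tilt',th)
prev=np.array([x,g]);N=8
for i in range(1,N+1):
    a=th*(1-i/N);n=np.array([L*np.sin(a),L*np.cos(a)]);d=n-prev;prev=n
    w=Ro.from_euler('z',.172).apply([d[0],0,d[1]]);print(np.round(R.T@w,4))
```

```text
t 4.4 tcp [ 0.6485 -0.163   0.1772] xyaw -170.02 zax [ 0.003 -0.002 -1.   ] q [-2.830e-01  2.860e-01  1.678e+00 -1.000e-03  1.174e+00 -2.027e+00] F [ 2.7 -4.9  4.3] w 0.275
foot xy [ 0.0705643  -0.08432395]
L 0.16644663052039818 tilt 0.4307487330541511
[ 0.0082  0.     -0.0035]
[ 0.0084  0.     -0.0031]
[ 0.0086  0.     -0.0026]
[ 0.0087  0.     -0.0022]
[ 0.0088  0.     -0.0017]
[ 0.0089  0.     -0.0012]
[ 0.0089  0.     -0.0007]
[ 0.009   0.     -0.0003]
```

{"name": "play_rows", "arguments": {
  "series": [
    {"translation":[0.0083,0,-0.0035],"spin":0},
    {"translation":[0.0085,0,-0.0031],"spin":0},
    {"translation":[0.0087,0,-0.0026],"spin":0},
    {"translation":[0.0088,0,-0.0022],"spin":0},
    {"translation":[0.0089,0,-0.0017],"spin":0}
  ]
}}

```text
time: 4.9
tool_pos: [0.6064, -0.1705, 0.1899]
tcp_rot: [-0.269, 3.125, -0.005]
wrist_force: [4.8, -4.5, -0.2]
width: 0.271
```

{"name": "play_rows", "arguments": {
  "series": [
    {"translation":[0.009,0,-0.0012],"spin":0},
    {"translation":[0.009,0,-0.0007],"spin":0},
    {"translation":[0.009,0,-0.0003],"spin":0},
    {"translation":[0,0,0],"spin":0},
    {"translation":[0,0,0],"spin":0}
  ]
}}

```text
time: 5.4
tool_pos: [0.579, -0.1753, 0.1922]
tcp_rot: [-0.268, 3.126, -0.005]
wrist_force: [2.2, -5.8, 2.1]
width: 0.272
```

Run:
```python
from h import *
s,R=st()
c=np.array([.5645,-.092])
print('foot xy',Ro.from_euler('z',-.172).as_matrix()[:2,:2]@(s['tool_pos'][:2]-c))
t=bot.read_camera('top');s=bot.read_camera('scene');w=bot.read_camera('wrist')
cv2.imwrite('pics/t3.png',t);cv2.imwrite('pics/s3.png',s);cv2.imwrite('pics/w3.png',w)
m=np.zeros((600,800,3),np.uint8)
m[:300,:400]=cv2.resize(t[195:279,340:452],(400,300),interpolation=cv2.INTER_CUBIC)
m[:300,400:]=cv2.resize(s[170:290,225:385],(400,300),interpolation=cv2.INTER_CUBIC)
m[300:,:400]=cv2.resize(w,(400,300),interpolation=cv2.INTER_AREA)
cv2.imwrite('pics/m3.png',m)
```

```text
t 5.4 tcp [ 0.579  -0.1753  0.1922] xyaw -170.22 zax [ 0.004 -0.003 -1.   ] q [-3.340e-01  1.570e-01  1.806e+00 -1.000e-03  1.174e+00 -2.076e+00] F [ 2.2 -5.8  2.1] w 0.272
foot xy [ 6.30382038e-05 -8.45446732e-02]
```

View pics/m3.png

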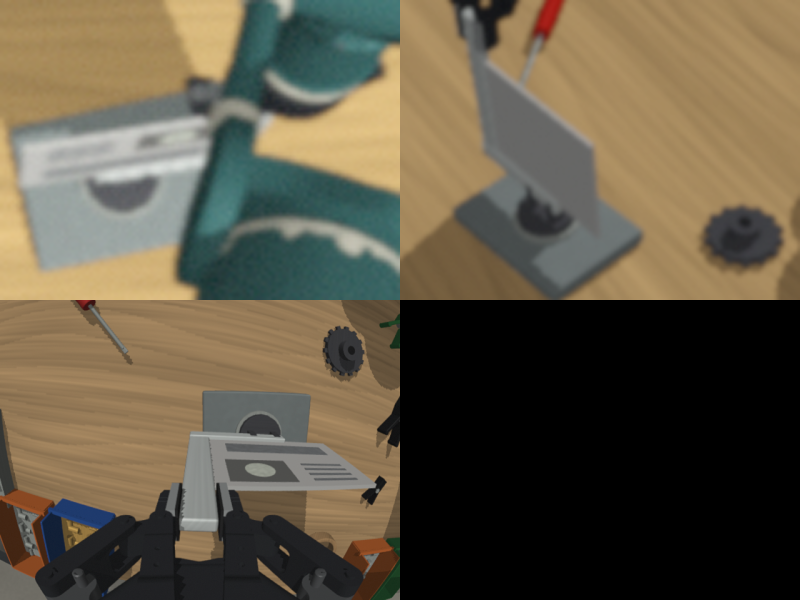

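The card now lies parallel to the foot edges in both views, and its edge looks upright in the scene view. I'll release and rise, then measure the free edge with the arm out of the way.

{"name": "play_rows", "arguments": {
  "series": [
    {"translation":[0,0,0],"spin":0},
    {"translation":[0,0,0],"spin":0},
    {"translation":[0,0,0],"spin":0},
    {"translation":[0,0,0],"spin":0},
    {"translation":[0,0,-0.01],"spin":0}
  ],
  "jaw": 1
}}

```text
time: 6.05
tool_pos: [0.5764, -0.1731, 0.1994]
tcp_rot: [0.27, -3.126, -0.003]
wrist_force: [0.3, 0.0, -0.6]
width: 0.997
```

{"name": "play_rows", "arguments": {
  "series": [
    {"translation":[0,0,-0.03],"spin":1},
    {"translation":[0,0,-0.04],"spin":1},
    {"translation":[0,0,-0.03],"spin":1},
    {"translation":[0,0,0],"spin":1},
    {"translation":[0,0,0],"spin":1}
  ]
}}

```text
time: 6.55
tool_pos: [0.5788, -0.174, 0.3044]
tcp_rot: [0.419, 3.109, -0.001]
wrist_force: [-0.1, 0.1, 0.0]
width: 1.001
```

Run:
```python
from h import *
h=(.4785+.038*.94,.1855-.038*.342)
print(h);to((h[0],h[1],.29),-20)
```

```text
(0.51422, 0.172504)
t 6.55 tcp [ 0.5788 -0.174   0.3044] xyaw 164.65 zax [ 0.004 -0.001 -1.   ] q [-0.333  0.092  1.672  0.     1.374 -1.636] F [-0.1  0.1  0. ] w 1.001
shift [0.1541 0.317  0.0136] spin -35.07
```

{"name": "play_rows", "arguments": {
  "series": [
    {"translation":[0.0193,0.0396,0],"spin":0},
    {"translation":[0.0193,0.0396,0],"spin":0},
    {"translation":[0.0193,0.0396,0],"spin":0},
    {"translation":[0.0193,0.0396,0],"spin":0},
    {"translation":[0.0193,0.0396,0],"spin":0}
  ]
}}

```text
time: 7.05
tool_pos: [0.5359, 0.0442, 0.3022]
tcp_rot: [0.415, 3.113, 0.001]
wrist_force: [-0.1, -0.1, 0.6]
width: 1.001
```

{"name": "play_rows", "arguments": {
  "series": [
    {"translation":[0.0193,0.0396,0],"spin":0},
    {"translation":[0.0193,0.0396,0],"spin":0},
    {"translation":[0.0193,0.0396,0],"spin":0},
    {"translation":[0,0,0],"spin":1},
    {"translation":[0,0,0],"spin":1}
  ]
}}

```text
time: 7.55
tool_pos: [0.511, 0.1743, 0.302]
tcp_rot: [0.684, 3.066, 0.001]
wrist_force: [-0.3, -0.7, 0.1]
width: 1.002
```

{"name": "play_rows", "arguments": {
  "series": [
    {"translation":[0,0,0],"spin":1},
    {"translation":[0,0,0],"spin":1},
    {"translation":[0,0,0],"spin":1},
    {"translation":[0,0,0],"spin":1},
    {"translation":[0,0,0],"spin":1}
  ]
}}

```text
time: 8.05
tool_pos: [0.5115, 0.1725, 0.302]
tcp_rot: [1.336, 2.843, 0.001]
wrist_force: [-0.3, -0.8, 0.1]
width: 1.002
```

{"name": "play_rows", "arguments": {
  "series": [
    {"translation":[0,0,0],"spin":1},
    {"translation":[0,0,0],"spin":1},
    {"translation":[0,0,0],"spin":1},
    {"translation":[0,0,0],"spin":1},
    {"translation":[0,0,0],"spin":1}
  ]
}}

```text
time: 8.55
tool_pos: [0.5116, 0.1725, 0.302]
tcp_rot: [1.92, 2.486, 0.001]
wrist_force: [-0.7, -0.5, -0.3]
width: 1.005
```

{"name": "play_rows", "arguments": {
  "series": [
    {"translation":[0,0,0],"spin":1},
    {"translation":[0,0,0],"spin":1},
    {"translation":[0,0,0],"spin":1},
    {"translation":[0,0,0],"spin":1},
    {"translation":[0,0,0],"spin":1}
  ]
}}

```text
time: 9.05
tool_pos: [0.5116, 0.1725, 0.302]
tcp_rot: [2.413, 2.012, 0.001]
wrist_force: [0.5, -0.5, 0.4]
width: 0.999
```

{"name": "play_rows", "arguments": {
  "series": [
    {"translation":[0,0,0],"spin":1},
    {"translation":[0,0,0],"spin":1},
    {"translation":[0,0,0],"spin":1},
    {"translation":[0,0,0],"spin":1},
    {"translation":[0,0,0],"spin":1}
  ]
}}

```text
time: 9.55
tool_pos: [0.5115, 0.1725, 0.302]
tcp_rot: [2.791, 1.442, 0.001]
wrist_force: [-0.1, -0.1, -0.7]
width: 1.001
```

{"name": "play_rows", "arguments": {
  "series": [
    {"translation":[0,0,0],"spin":1},
    {"translation":[0,0,0],"spin":1},
    {"translation":[0,0,0],"spin":1},
    {"translation":[0,0,0],"spin":1},
    {"translation":[0,0,0],"spin":1}
  ]
}}

```text
time: 10.05
tool_pos: [0.5115, 0.1725, 0.3021]
tcp_rot: [-3.037, -0.804, -0.001]
wrist_force: [0.7, 0.3, 0.4]
width: 0.999
```

{"name": "play_rows", "arguments": {
  "series": [
    {"translation":[0,0,0],"spin":1},
    {"translation":[0,0,0],"spin":1},
    {"translation":[0,0,0],"spin":1},
    {"translation":[0,0,0],"spin":1},
    {"translation":[0,0,0],"spin":1}
  ]
}}

```text
time: 10.55
tool_pos: [0.5115, 0.1725, 0.302]
tcp_rot: [-3.139, -0.128, -0.001]
wrist_force: [-0.6, 0.1, 0.0]
width: 0.999
```

{"name": "play_rows", "arguments": {
  "series": [
    {"translation":[0,0,0],"spin":1},
    {"translation":[0,0,0],"spin":1},
    {"translation":[0,0,0],"spin":1},
    {"translation":[0,0,0],"spin":1},
    {"translation":[0,0,0],"spin":0.93}
  ]
}}

```text
time: 11.05
tool_pos: [0.5116, 0.1725, 0.302]
tcp_rot: [-3.093, 0.545, -0.001]
wrist_force: [-0.5, 0.2, 0.1]
width: 1.0
```

Run:
```python
from h import *
to((.5142,.1725,.02),-20)
c=bot.get_calibration('wrist');w=bot.read_camera('wrist');np.save('w4.npy',c,allow_pickle=True)
t=bot.read_camera('top');s=bot.read_camera('scene')
cv2.imwrite('pics/t4.png',t);cv2.imwrite('pics/s4.png',s);cv2.imwrite('pics/w4.png',w)
m=np.zeros((600,800,3),np.uint8)
m[:300,:400]=cv2.resize(t[195:279,340:452],(400,300),interpolation=cv2.INTER_CUBIC)
m[300:,:400]=cv2.resize(s[170:290,225:385],(400,300),interpolation=cv2.INTER_CUBIC)
g=w[:, 100:].copy();m[:356,400:]=cv2.resize(w[:,50:590],(400,356),interpolation=cv2.INTER_AREA)
cv2.imwrite('pics/m4.png',m)
```

```text
t 11.05 tcp [0.5116 0.1725 0.302 ] xyaw -19.99 zax [ 0.001  0.    -1.   ] q [ 0.279 -0.031  1.801  0.     1.37   2.199] F [-0.5  0.2  0.1] w 1.0
shift [ 0.0023 -0.0008  0.282 ] spin 0.0
```

View pics/m4.png

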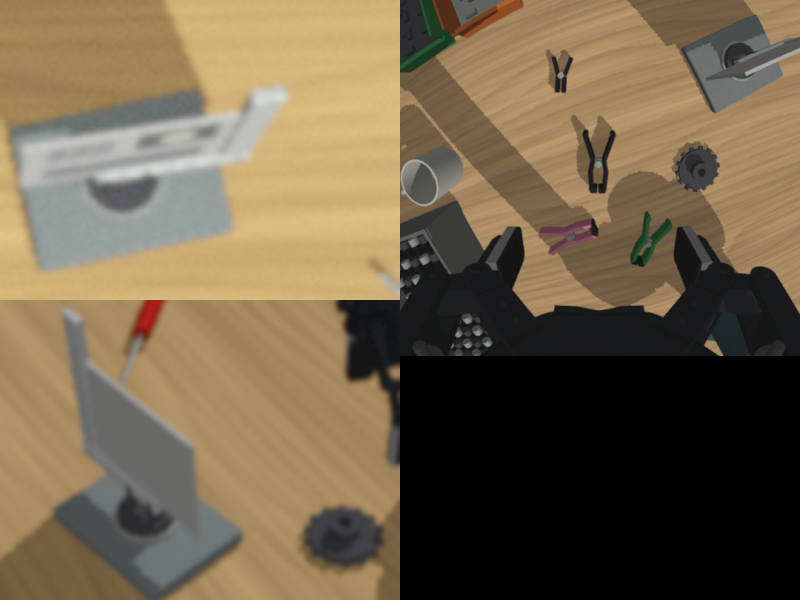

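The stand reads square and upright. The clip in the wrist view is at pin (317,221), handles (301,182) and (336,181), and tips (316,256), pointing along the tool axis.

Run:
```python
from h import *
np.set_printoptions(precision=4,suppress=True)
c=np.load('w4.npy',allow_pickle=True).item()
P=lambda u,v,z:plane('wrist',u,v,z,c)
h=(P(301,182,.02)+P(336,181,.02))/2;tp=P(316,256,.026);pin=P(317.3,221.4,.026)
print('pin',pin,'h',h,'tip',tp,'axis',np.degrees(np.arctan2(*(tp-h)[[1,0]])),np.linalg.norm(tp-h))
# refined masks: black blob near the clip in wrist picture
w=cv2.imread('pics/w4.png');m=(w.max(2)<55).astype(np.uint8);m[:170]=0;m[262:]=0;m[:,:285]=0;m[:,350:]=0
ys,xs=np.nonzero(m);print(xs.min(),xs.max(),ys.min(),ys.max())
pts=np.array([P(x,y,.02)[:2] for x,y in zip(xs,ys)]);C=pts.mean(0);ev=np.linalg.eigh(np.cov((pts-C).T))[1][:,1];print('mask centroid',C,'axis',np.degrees(np.arctan2(ev[1],ev[0])))
q=(pts-C)@ev;print('ext',q.min(),q.max(),'ends',C+ev*q.min(),C+ev*q.max())
print('post',tri('top',(415,221.6),'scene',(253.8,175.6)),'expect',.5645+.0145,-.092-.0837,.225)
print('cardTL',tri('top',(346.2,235),'scene',(302.2,229.2)),'expect',.5645-.0145,-.092+.0837,.178)
```

```text
pin [0.4787 0.1863 0.026 ] h [0.5215 0.1692 0.02  ] tip [0.4387 0.2026 0.026 ] axis 158.0265976828351 0.08952072742892514
297 340 175 259
mask centroid [0.4796 0.1862] axis 157.97019107264498
ext -0.05239870904494828 0.05063939127196239 ends [0.5282 0.1665] [0.4327 0.2052]
post (array([ 0.5808, -0.1759,  0.2244]), np.float64(0.001643293090616108)) expect 0.579 -0.1757 0.225
cardTL (array([ 0.5601, -0.0064,  0.1764]), np.float64(0.003656389861764787)) expect 0.55 -0.008300000000000002 0.178
```

{"name": "play_rows", "arguments": {
  "series": [
    {"translation":[0.003,-0.001,0.03],"spin":0.3},
    {"translation":[0,0,0.05],"spin":0},
    {"translation":[0,0,0.05],"spin":0},
    {"translation":[0,0,0.05],"spin":0},
    {"translation":[0,0,0.035],"spin":0}
  ]
}}

```text
time: 11.7
tool_pos: [0.5128, 0.1718, 0.083]
tcp_rot: [3.087, -0.577, -0.005]
wrist_force: [-0.2, -1.1, -0.7]
width: 1.002
```

{"name": "play_rows", "arguments": {
  "series": [
    {"translation":[0,0,0.025],"spin":0},
    {"translation":[0,0,0.015],"spin":0},
    {"translation":[0,0,0.01],"spin":0},
    {"translation":[0,0,0.005],"spin":0},
    {"translation":[0,0,0],"spin":0}
  ]
}}

```text
time: 12.2
tool_pos: [0.5153, 0.1725, 0.0316]
tcp_rot: [-3.087, 0.58, -0.001]
wrist_force: [0.5, 1.1, 0.2]
width: 1.001
```

Run:
```python
from h import *
to((.5145,.1723,.004),-21.5)
c=bot.get_calibration('wrist');w=bot.read_camera('wrist');np.save('w5.npy',c,allow_pickle=True);cv2.imwrite('pics/w5.png',w)
```

```text
t 12.2 tcp [0.5153 0.1725 0.0316] xyaw -21.28 zax [ 0.001  0.    -1.   ] q [ 0.277  0.227  2.057 -0.     0.857  2.219] F [0.5 1.1 0.2] w 1.001
shift [-0.0007  0.0004  0.0276] spin 0.04
```

View pics/w5.png

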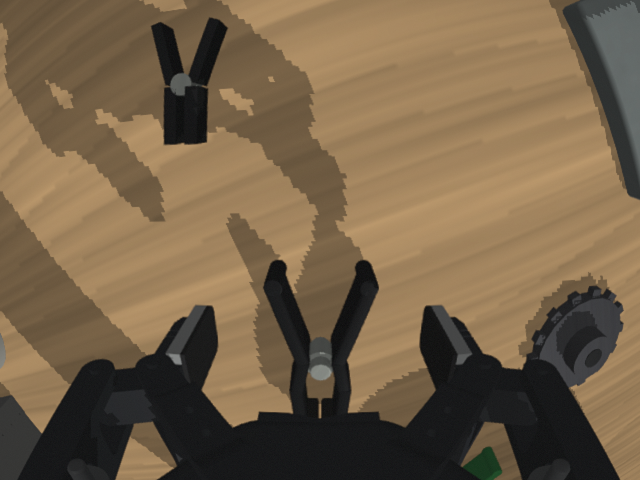

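The clip's handle ends are at (278,265) and (366,265), centred between the fingers. I'll check the position along its axis and go down.

Run:
```python
from h import *
np.set_printoptions(precision=4,suppress=True)
c=np.load('w5.npy',allow_pickle=True).item()
P=lambda u,v,z:plane('wrist',u,v,z,c)
h=(P(277,264,.026)+P(367,264,.026))/2;pin=P(320,372,.026);d=(h-pin)/np.linalg.norm(h-pin)
print('pin',pin,'h',h,np.linalg.norm(h-pin),'axis',np.degrees(np.arctan2(d[1],d[0])),'grip',pin+.038*d)
```

```text
pin [0.4792 0.1857 0.026 ] h [0.5333 0.1637 0.026 ] 0.05834828294784186 axis -22.094658954897255 grip [0.5144 0.1714 0.026 ]
```

{"name": "play_rows", "arguments": {
  "series": [
    {"translation":[0,0,0.01],"spin":0},
    {"translation":[0,0,0.009],"spin":0},
    {"translation":[0,0,0.006],"spin":0},
    {"translation":[0,0,0.003],"spin":0},
    {"translation":[0,0,0],"spin":0}
  ]
}}

```text
time: 12.75
tool_pos: [0.514, 0.1721, 0.0023]
tcp_rot: [3.087, -0.58, -0.002]
wrist_force: [0.5, -0.4, 0.0]
width: 1.001
```

{"name": "play_rows", "arguments": {
  "series": [
    {"translation":[0,0,0],"spin":0},
    {"translation":[0,0,0],"spin":0},
    {"translation":[0,0,0],"spin":0},
    {"translation":[0,0,0],"spin":0},
    {"translation":[0,0,0],"spin":0}
  ],
  "jaw": -1,
  "force": 40
}}

```text
time: 13.25
tool_pos: [0.5168, 0.1728, 0.0054]
tcp_rot: [-3.086, 0.58, -0.005]
wrist_force: [-1.2, -0.7, 8.1]
width: 0.226
```

{"name": "play_rows", "arguments": {
  "series": [
    {"translation":[0,0,0],"spin":0},
    {"translation":[0,0,0],"spin":0},
    {"translation":[0,0,0],"spin":0}
  ]
}}

```text
time: 13.55
tool_pos: [0.5168, 0.1728, 0.0053]
tcp_rot: [-3.086, 0.58, -0.006]
wrist_force: [-0.1, -0.6, 10.6]
width: 0.223
```

Run:
```python
from h import *
st()
c=bot.get_calibration('wrist');w=bot.read_camera('wrist');np.save('w6.npy',c,allow_pickle=True);cv2.imwrite('pics/w6.png',w)
```

```text
t 13.55 tcp [0.5168 0.1728 0.0053] xyaw -21.3 zax [ 0.004  0.001 -1.   ] q [ 0.277  0.267  2.068 -0.     0.803  2.22 ] F [-0.1 -0.6 10.6] w 0.223
```

View pics/w6.png

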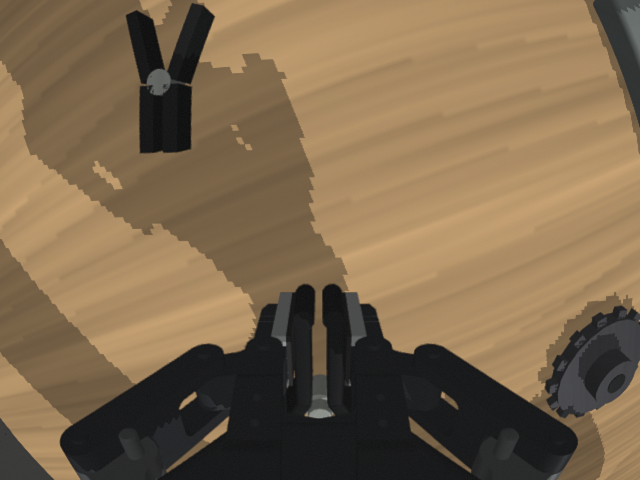

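The clip is squeezed between the pads, with the handles nearly parallel. I'll lift it and turn it at the same place.

{"name": "play_rows", "arguments": {
  "series": [
    {"translation":[0,0,-0.01],"spin":0},
    {"translation":[0,0,-0.025],"spin":0},
    {"translation":[0,0,-0.035],"spin":0},
    {"translation":[0,0,-0.03],"spin":0},
    {"translation":[0,0,-0.02],"spin":0}
  ]
}}

```text
time: 14.1
tool_pos: [0.5156, 0.1726, 0.126]
tcp_rot: [-3.086, 0.58, -0.004]
wrist_force: [0.8, -0.4, -1.1]
width: 0.222
```

{"name": "play_rows", "arguments": {
  "series": [
    {"translation":[0,0,0],"spin":-0.5},
    {"translation":[0,0,0],"spin":-1},
    {"translation":[0,0,0],"spin":-1},
    {"translation":[0,0,0],"spin":-1},
    {"translation":[0,0,0],"spin":-1}
  ]
}}

```text
time: 14.6
tool_pos: [0.5143, 0.1722, 0.1233]
tcp_rot: [3.141, 0.039, -0.001]
wrist_force: [0.4, -0.2, 0.4]
width: 0.223
```

{"name": "play_rows", "arguments": {
  "series": [
    {"translation":[0,0,0],"spin":-1},
    {"translation":[0,0,0],"spin":-1},
    {"translation":[0,0,0],"spin":-1},
    {"translation":[0,0,0],"spin":-1},
    {"translation":[0,0,0],"spin":-1}
  ]
}}

```text
time: 15.1
tool_pos: [0.5143, 0.1722, 0.1233]
tcp_rot: [-3.059, -0.718, 0.001]
wrist_force: [-0.6, -0.1, 0.1]
width: 0.219
```

{"name": "play_rows", "arguments": {
  "series": [
    {"translation":[0,0,0],"spin":-1},
    {"translation":[0,0,0],"spin":-1},
    {"translation":[0,0,0],"spin":-1},
    {"translation":[0,0,0],"spin":-1},
    {"translation":[0,0,0],"spin":-1}
  ]
}}

```text
time: 15.6
tool_pos: [0.5143, 0.1722, 0.1233]
tcp_rot: [-2.831, -1.362, 0.001]
wrist_force: [-0.3, 0.0, 0.2]
width: 0.222
```

{"name": "play_rows", "arguments": {
  "series": [
    {"translation":[0,0,0],"spin":-1},
    {"translation":[0,0,0],"spin":-1},
    {"translation":[0,0,0],"spin":-1},
    {"translation":[0,0,0],"spin":-1},
    {"translation":[0,0,0],"spin":-1}
  ]
}}

```text
time: 16.1
tool_pos: [0.5143, 0.1722, 0.1233]
tcp_rot: [-2.469, -1.943, 0.001]
wrist_force: [-0.3, -0.4, -1.2]
width: 0.221
```

{"name": "play_rows", "arguments": {
  "series": [
    {"translation":[0,0,0],"spin":-1},
    {"translation":[0,0,0],"spin":-1},
    {"translation":[0,0,0],"spin":-1},
    {"translation":[0,0,0],"spin":-1},
    {"translation":[0,0,0],"spin":-0.73}
  ]
}}

```text
time: 16.6
tool_pos: [0.5143, 0.1722, 0.1232]
tcp_rot: [-2.019, -2.407, 0.001]
wrist_force: [0.6, 0.3, -0.6]
width: 0.225
```

Run:
```python
from h import *
to((.527,.140,.12),99.85)
t=bot.read_camera('top');s=bot.read_camera('scene');w=cv2.imread('pics/w4.png')
cv2.imwrite('pics/t7.png',t);cv2.imwrite('pics/s7.png',s)
t4=cv2.imread('pics/t4.png');s4=cv2.imread('pics/s4.png')
m=np.zeros((600,800,3),np.uint8)
Z=lambda a,x,y,W,H,k:cv2.resize(a[y:y+H,x:x+W],(W*k,H*k),interpolation=cv2.INTER_CUBIC)
m[:300,:400]=Z(t4,335,215,50,38,8)[:300,:400]
m[:300,400:]=Z(s4,270,210,50,38,8)[:300]
m[300:,:400]=Z(w,440,80,80,60,5)
m[300:,400:]=Z(s,280,200,160,120,2)[:240,:400].repeat(1,0) if False else cv2.resize(s[190:310,270:430],(400,300),interpolation=cv2.INTER_CUBIC)
cv2.imwrite('pics/m7.png',m)
```

```text
t 16.6 tcp [0.5143 0.1722 0.1232] xyaw 100.03 zax [-0.001 -0.    -1.   ] q [0.277 0.109 1.997 0.    1.036 0.102] F [ 0.6  0.3 -0.6] w 0.225
shift [-0.0339  0.0069  0.0032] spin 0.04
```

View pics/m7.png

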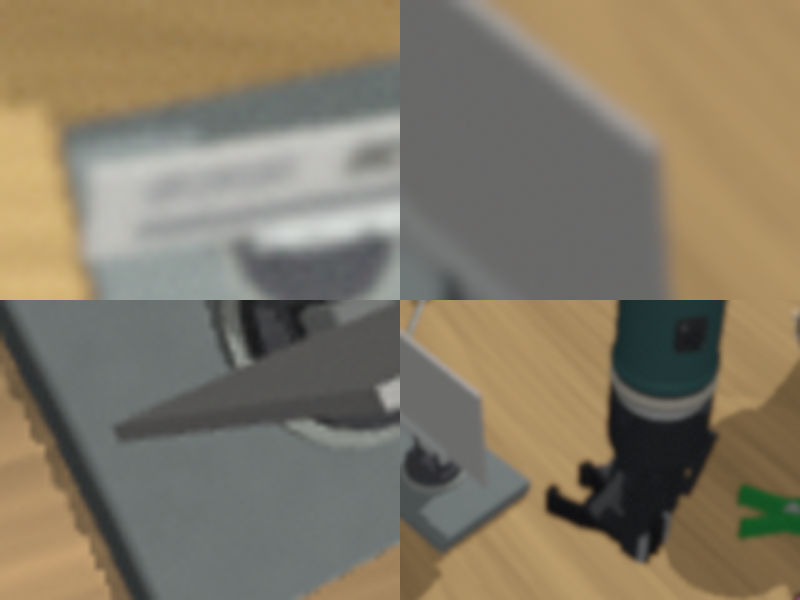

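The scene crop (lower right) shows the clip held with its jaws gaping towards the card, tips near (330,266) and (344,257). The card's free top corner is at top (345.9,235), scene (301.9,228.5) and wrist (463.4,106.4). I'll triangulate the edge from all three.

Run:
```python
from h import *
np.set_printoptions(precision=4,suppress=True)
c4=np.load('w4.npy',allow_pickle=True).item()
V={'top':(345.9,235),'scene':(301.9,228.5),'wrist':(463.4,106.4)}
C={'top':None,'scene':None,'wrist':c4}
for a,b in(('top','scene'),('top','wrist'),('scene','wrist')): print(a,b,tri(a,V[a],b,V[b],C[a],C[b]))
for n in V: print(n,'on z=.178',plane(n,*V[n],.178,C[n]))
print('bottom: top',plane('top',345.6,247.25,.058),'scene',plane('scene',304.8,264,.058))
A,ra=[],[]
M=np.zeros((3,3));v=np.zeros(3)
for n in V:
    o,d=ray(n,*V[n],C[n]);Q=np.eye(3)-np.outer(d,d);M+=Q;v+=Q@o
print('LSQ',np.linalg.solve(M,v))
# clip jaw tips in scene at z mid .131 (crop px -> picture)
for p in((330,266),(344,257)): print('tip',plane('scene',*p,.131))
```

```text
top scene (array([ 0.5603, -0.006 ,  0.1786]), np.float64(0.0022391589989033127))
top wrist (array([ 0.5678, -0.0017,  0.0972]), np.float64(0.02641803221172747))
scene wrist (array([0.5775, 0.0493, 0.2252]), np.float64(0.025003703631852555))
top on z=.178 [ 0.5613 -0.0068  0.178 ]
scene on z=.178 [ 0.5592 -0.0057  0.178 ]
wrist on z=.178 [0.5645 0.0396 0.178 ]
bottom: top [ 0.5517 -0.0095  0.058 ] scene [ 0.5528 -0.0099  0.058 ]
LSQ [0.5624 0.0085 0.1733]
tip [0.5461 0.0834 0.131 ]
tip [0.5058 0.0784 0.131 ]
```

Run:
```python
from h import *
np.set_printoptions(precision=4,suppress=True)
c4=np.load('w4.npy',allow_pickle=True).item()
print('w4 tip z=.058',plane('wrist',463.4,106.4,.058,c4))
def T(p,r): M=np.eye(4);M[:3,:3]=Ro.from_rotvec(r).as_matrix();M[:3,3]=p;return M
T4=T([.5116,.1725,.302],[-3.093,.545,-.001]);T3=T([.579,-.1753,.1922],[-.268,3.126,-.005])
K=np.eye(4);K[:3,:3]=c4['R'];K[:3,3]=c4['t']
E=K@T4@np.linalg.inv(T3);c3=dict(c4,R=E[:3,:3],t=E[:3,3]);np.save('w3.npy',c3,allow_pickle=True)
w3=cv2.imread('pics/w3.png');w4=cv2.imread('pics/w4.png')
for n,P in(('edge top .560',[.5603,-.006,.178]),('upright top',[.550,-.0083,.178]),('bottom',[.552,-.0097,.058])):
    print(n,'w3',proj('wrist',np.array(P),c3),'w4',proj('wrist',np.array(P),c4))
m=np.zeros((600,800,3),np.uint8)
m[:,:400]=cv2.resize(w3[240:390,530:630],(400,600),interpolation=cv2.INTER_CUBIC)
m[:300,400:]=cv2.resize(w4[60:135,440:540],(400,300),interpolation=cv2.INTER_CUBIC)
s7=cv2.imread('pics/s7.png');m[300:,400:]=cv2.resize(s7[165:270,240:380],(400,300),interpolation=cv2.INTER_CUBIC)
cv2.imwrite('pics/m8.png',m)
```

```text
w4 tip z=.058 [ 0.5547 -0.008   0.058 ]
edge top .560 w3 [601.7692 300.248 ] w4 [514.8782  97.5239]
upright top w3 [605.7619 284.3427] w4 [520.6035 109.5843]
bottom w3 [515.4528 227.9888] w4 [465.5152 108.4087]
```

View pics/m8.png

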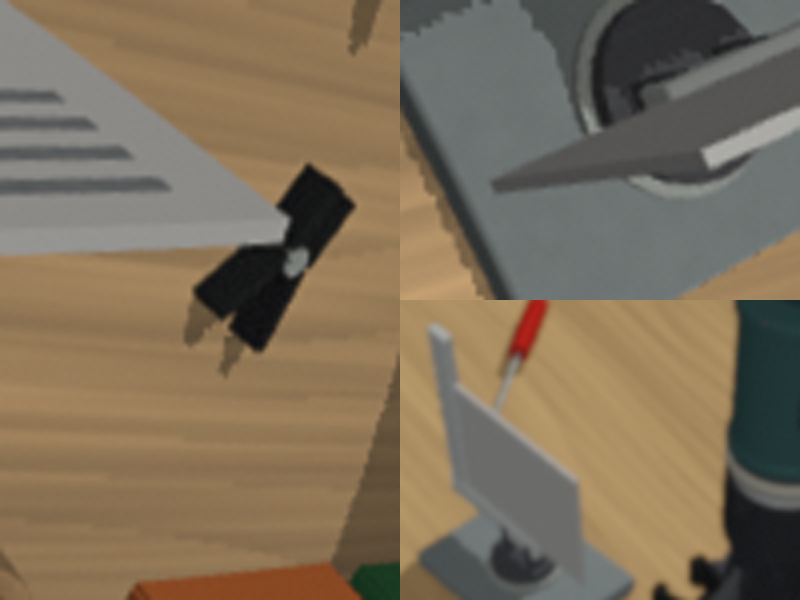

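The wrist views put the card's free edge about 5 mm further back at the top than at the foot, and the card may be slightly turned. I'll quantify this with line fits in the unobstructed top view before going on.

Run:
```python
from h import *
np.set_printoptions(precision=4,suppress=True)
t=cv2.imread('pics/t4.png');t=cv2.GaussianBlur(t,(3,3),0)
sat=cv2.cvtColor(t,cv2.COLOR_BGR2HSV)[...,1].astype(float);V=t.mean(2)
def cross(a,th,lo,hi,rng,up):
    L=[]
    for x in rng:
        for y in range(lo,hi):
            p,q=a[y,x],a[y+1,x]
            if (p<th<=q) if up else (p>=th>q): L.append((x,y+(th-p)/(q-p)));break
    L=np.array(L);
    if len(L)<5: return None
    for _ in range(3):
        k=np.polyfit(*L.T,1);r=L[:,1]-np.polyval(k,L[:,0]);L=L[abs(r)<max(.4,2*r.std())]
    return k,len(L),r.std()
def yawz(k,z,x0,x1):
    a=plane('top',x0,np.polyval(k,x0),z);b=plane('top',x1,np.polyval(k,x1),z);d=a-b
    return np.arctan2(-d[0],d[1]),a,b
mid=(sat[265,375],sat[278,375]);print('sat foot/wood',mid,'V foot/card',V[265,375],V[238,356])
r=cross(sat,np.mean(mid),258,280,range(356,402),True);print('near foot',r,yawz(r[0],.018,352,404))
# left edge of foot (x direction): scan rows
r2=cross(sat.T,np.mean(mid),325,365,range(236,268),False);print('left foot',r2)
k=r2[0];a=plane('top',np.polyval(k,266),266,.018);b=plane('top',np.polyval(k,236),236,.018);d=b-a;print(' yaw',np.arctan2(d[1],d[0]))
th=(V[262,352]+V[240,352])/2
for lo,hi,up,z,n in((222,240,True,.178,'card top'),(240,262,False,.058,'card bottom')):
    r=cross(V,th,lo,hi,range(349,364 if not up else 392),up);print(n,th,r,yawz(r[0],z,348,396) if r else '')
```

```text
sat foot/wood (np.float64(25.0), np.float64(109.0)) V foot/card 160.0 165.33333333333334
near foot (array([ -0.2122, 345.6468]), 46, np.float64(0.036566193392084646)) (np.float64(0.18181577178185881), array([ 0.4901, -0.0268,  0.018 ]), array([ 0.5176, -0.1762,  0.018 ]))
left foot (array([  0.2261, 289.3362]), 30, np.float64(0.1170384632097846))
 yaw 0.18402165463108308
card top 169.66666666666669 (array([ -0.139, 283.021]), 43, np.float64(0.1839670128223372)) (np.float64(0.1116511429703457), array([ 0.562 , -0.0121,  0.178 ]), array([ 0.5758, -0.1349,  0.178 ]))
card bottom 169.66666666666669 (array([ -0.4653, 408.2773]), 15, np.float64(1.0512412944267155)) (np.float64(0.4118972317142266), array([ 0.5541, -0.0163,  0.058 ]), array([ 0.6139, -0.1532,  0.058 ]))
```

Foot yaw is 0.183 and card yaw is 0.112, so swivel is about -0.07. Tilt is about +0.05. Both are inside 0.12. I'll align the clip to the card as it stands (tool yaw 96.4°) and approach from a standoff.

{"name": "play_rows", "arguments": {
  "series": [
    {"translation":[-0.01,0.006,0.001],"spin":0},
    {"translation":[-0.015,0.008,0.001],"spin":0},
    {"translation":[-0.01,0.006,0.001],"spin":0},
    {"translation":[0,0,0],"spin":0.73},
    {"translation":[0,0,0],"spin":0}
  ]
}}

```text
time: 17.2
tool_pos: [0.5412, 0.14, 0.1199]
tcp_rot: [-2.101, -2.336, 0.0]
wrist_force: [0.1, 0.4, -2.1]
width: 0.221
```

Run:
```python
from h import *
to((.5496,.0576,.12),96.4)
t=bot.read_camera('top');s=bot.read_camera('scene');cv2.imwrite('pics/t9.png',t);cv2.imwrite('pics/s9.png',s)
m=np.zeros((600,800,3),np.uint8)
m[:,:]=cv2.resize(s[205:295,275:395],(800,600),interpolation=cv2.INTER_CUBIC)
m[:200,533:]=cv2.resize(t[190:270,300:407],(267,200),interpolation=cv2.INTER_CUBIC)
cv2.imwrite('pics/m9.png',m)
```

```text
t 17.2 tcp [0.5412 0.14   0.1199] xyaw 96.06 zax [-0. -0. -1.] q [ 0.209  0.143  1.965 -0.     1.034  0.103] F [ 0.1  0.4 -2.1] w 0.221
shift [-0.0828 -0.0004 -0.    ] spin -0.07
```

View pics/m9.png

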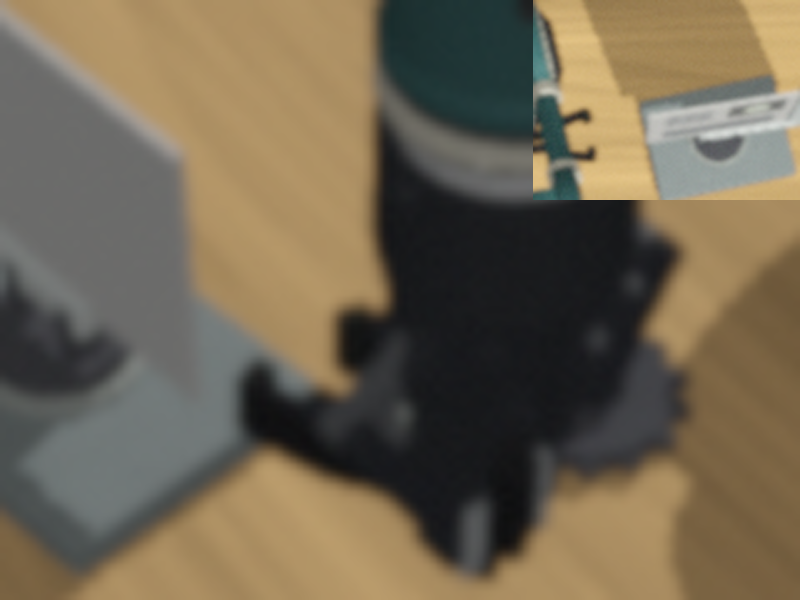

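The top inset shows the open jaws, tips at about (322,237) and (324,251), either side of the card's line. The scene view agrees. I'll check the lateral centring numerically.

Run:
```python
from h import *
np.set_printoptions(precision=4,suppress=True)
s,R=st();y=np.array([-.112,.994]);x=np.array([.994,.112]);E=np.array([.557,-.0085])
t=cv2.imread('pics/t9.png');m=(t.max(2)<75)
sub=m[225:262,310:332];ys,xs=np.nonzero(sub);ys+=225;xs+=310
P=np.array([plane('top',a,b,.1407)[:2] for a,b in zip(xs,ys)])-E
u,v=P@x,P@y
for lo in np.arange(v.min(),v.min()+.03,.005):
    k=(v>=lo)&(v<lo+.005);print('v',round(lo,4),'u',np.round(np.sort(u[k]),3))
mo=s['tool_pos'][:2]-.0895*R[:2,0]-E;print('pred mouth u,v',mo@x,mo@y)
for p in((313.2,265.7),(326.8,256)):
    q=plane('scene',*p,.128)[:2]-E;print('scene tip',q@x,q@y)
```

```text
t 17.3 tcp [0.5407 0.1405 0.1199] xyaw 96.21 zax [-0. -0. -1.] q [ 0.21   0.142  1.966 -0.     1.034  0.101] F [ 0.6  0.6 -0.6] w 0.222
v 0.0636 u [-0.024 -0.024 -0.022 -0.021  0.016  0.016  0.019  0.019  0.021  0.022]
v 0.0686 u [-0.024 -0.023  0.019  0.02   0.022  0.022]
v 0.0736 u [-0.023 -0.022  0.018  0.02   0.021]
v 0.0786 u [-0.022 -0.022  0.016  0.018  0.019]
v 0.0836 u [-0.045 -0.021 -0.021 -0.019 -0.018  0.014  0.016  0.017  0.019  0.019]
v 0.0886 u [-0.045 -0.042 -0.042 -0.039 -0.039 -0.037 -0.036 -0.018 -0.018 -0.015
 -0.015 -0.012 -0.01   0.014  0.017]
pred mouth u,v 0.00017851497814421727 0.060432734425589024
scene tip 0.02447588332771575 0.06663796217461991
scene tip -0.01652674263341598 0.0635689645691251
```

Both views centre the gape within about 4 mm, and the tips are about 62 mm outside the edge. I'll advance 84 mm, watching the force.

{"name": "play_rows", "arguments": {
  "series": [
    {"translation":[-0.008,0,0],"spin":0},
    {"translation":[-0.014,0,0],"spin":0},
    {"translation":[-0.014,0,0],"spin":0},
    {"translation":[-0.012,0,0],"spin":0},
    {"translation":[-0.01,0,0],"spin":0}
  ]
}}

```text
time: 17.8
tool_pos: [0.5467, 0.082, 0.1202]
tcp_rot: [2.099, 2.337, -0.0]
wrist_force: [-1.0, 0.3, -1.0]
width: 0.224
```

{"name": "play_rows", "arguments": {
  "series": [
    {"translation":[-0.009,0,0],"spin":0},
    {"translation":[-0.008,0,0],"spin":0},
    {"translation":[-0.006,0,0],"spin":0},
    {"translation":[-0.003,0,0],"spin":0},
    {"translation":[0,0,0],"spin":0}
  ]
}}

```text
time: 18.3
tool_pos: [0.5495, 0.0574, 0.1201]
tcp_rot: [-2.098, -2.338, -0.0]
wrist_force: [0.3, 0.2, -0.7]
width: 0.225
```

{"name": "play_rows", "arguments": {
  "series": [
    {"translation":[0,0,0],"spin":0},
    {"translation":[0,0,0],"spin":0}
  ]
}}

```text
time: 18.5
tool_pos: [0.5494, 0.0581, 0.1201]
tcp_rot: [-2.097, -2.339, -0.0]
wrist_force: [-0.3, 0.3, -0.3]
width: 0.221
```

Run:
```python
from h import *
np.set_printoptions(precision=4,suppress=True)
s,R=st();y=np.array([-.112,.994]);x=np.array([.994,.112]);E=np.array([.557,-.0085])
mo=s['tool_pos'][:2]-.0895*R[:2,0]-E;print('pred mouth u,v',mo@x,mo@y)
t=bot.read_camera('top');sc=bot.read_camera('scene')
cv2.imwrite('pics/t10.png',t);cv2.imwrite('pics/s10.png',sc)
m=(t.max(2)<75)[220:262,330:372]; ys,xs=np.nonzero(m)
P=np.array([plane('top',a+330,b+220,.1407)[:2] for a,b in zip(xs,ys)])-E
u,v=P@x,P@y;k=(v<.02)&(abs(u)<.05)
for lo in np.arange(v[k].min(),.02,.006):
    j=k&(v>=lo)&(v<lo+.006);print('v',round(lo,4),'u',np.round(np.sort(u[j]),3))
# card line again in the top view (moved?)
for n in('t4','t10'):
    g=cv2.GaussianBlur(cv2.imread(f'pics/{n}.png'),(3,3),0).mean(2);L=[]
    for a in range(368,394):
        for b in range(222,240):
            if g[b,a]<169.67<=g[b+1,a]: L.append((a,b+(169.67-g[b,a])/(g[b+1,a]-g[b,a])));break
    L=np.array(L);p=np.polyfit(*L.T,1);r=L[:,1]-np.polyval(p,L[:,0]);p=np.polyfit(*L[abs(r)<.6].T,1);print(n,'slope',p[0],'row@380',np.polyval(p,380))
mm=np.zeros((600,800,3),np.uint8)
mm[:,:400]=cv2.resize(sc[205:295,270:330],(400,600),interpolation=cv2.INTER_CUBIC)
mm[:,400:]=cv2.resize(t[200:275,330:380],(400,600),interpolation=cv2.INTER_CUBIC)
cv2.imwrite('pics/m10.png',mm)
```

```text
t 18.5 tcp [0.5494 0.0581 0.1201] xyaw 96.22 zax [-0.  0. -1.] q [ 0.06   0.13   1.979  0.     1.032 -0.049] F [-0.3  0.3 -0.3] w 0.221
pred mouth u,v -0.00040222023738659124 -0.022495378455972687
v -0.0207 u [-0.025 -0.023 -0.022 -0.02  -0.02  -0.017  0.016  0.017  0.018  0.018]
v -0.0147 u [-0.027 -0.025]
v -0.0087 u [-0.031 -0.029 -0.029 -0.026 -0.023]
v -0.0027 u [-0.05  -0.049 -0.049 -0.031 -0.03  -0.028 -0.028 -0.026 -0.025 -0.023
 -0.023 -0.018 -0.017 -0.017 -0.015 -0.014 -0.012 -0.009 -0.006 -0.001
  0.002  0.004  0.007  0.01   0.012  0.018  0.018  0.02   0.021  0.023
  0.026]
v 0.0033 u [-0.03  -0.027 -0.027 -0.025 -0.025 -0.022 -0.022 -0.022 -0.02  -0.019
 -0.019 -0.017 -0.016 -0.014 -0.014 -0.011 -0.009 -0.006 -0.003  0.002
  0.005  0.007  0.008  0.01   0.011  0.013  0.013  0.014  0.015  0.016
  0.016  0.018  0.019  0.021  0.024  0.026]
v 0.0093 u [-0.021 -0.019 -0.018 -0.016 -0.016  0.011  0.011  0.012  0.014  0.014
  0.017]
v 0.0153 u [-0.018 -0.017 -0.015 -0.015  0.012  0.034  0.037]
t4 slope -0.15494205086859725 row@380 230.19294278187894
t10 slope -0.15565327799982617 row@380 230.14739306346272
```

The force is zero and the card line has not moved (row 230.15 against 230.19). The tips are about 22 mm past the edge, with the jaws about 16 mm to either side. I'm handing in.

```bash
python3 -c "
from h import *
print(bot.finish_job());st()"
```

```text
the job is handed in; nothing more can be done
None
the job is handed in; nothing more can be done
```

I swung the stand towards square and tilted it upright by its post. Then I picked up the larger black clip by its handles, turned it, and moved it around the card's free edge. I handed in with the arm still holding it open there; no verdict was reported.

**Last checks**
- **Clip on the card:** The jaw tips are about 22 mm past the edge and centred within about 3 mm. The inner jaw faces are about 16 mm to either side of the card. The clip's mid-height is about 10 mm above the middle of the edge.
- **Contact:** Wrist force stayed within sensor noise. The card's line in the top view did not move during the approach (row 230.15 against 230.19).
- **Timing:** 18.5 s on the clock just before the last two camera pictures, against the 51 s limit.

**Short of ideal, or in disagreement**
- **Stand not exactly square:** Line fits put the swivel at about -0.07 rad and the tilt at about +0.05 rad. Both are inside 0.12 but not zero. The tool pose at release had suggested about 0 for both, and the post-top estimate also read upright.
- **Clip opening:** The fingers closed to about 19–20 mm, against the 26 mm given for a full squeeze. I judged it wide open from the gape in the pictures and did not measure the lever angle.
- **Last picture not seen:** The limit of 12 was reached, so the end position was checked by numbers only.
- **Bystanders:** I did not measure them again at the end. The planned paths kept clear of them.

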